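# Seat a cooler by pressing its four push-pins crosswise

## Task

The cooler on the loose mainboard still has its four black push-pins up: with a fingertip press each one gently straight down until it is fully home, one at a time and crosswise so that the cooler seats evenly. Start with the pin at the corner between the memory sockets and the metal rear ports, then the one diagonally opposite, then the other one on the memory-socket side, and the remaining one last. Only press: do not grip, lift or push the board out of place, do not press hard, and leave the things lying round it alone.

Things in the scene. Friction and masses are not known exactly. Their poses are not given: they have to be found in the camera images.
- mainboard: dark-green mainboard, 170 x 170 mm, 0.9 kg, loose on four standoffs, any yaw; origin on the bench under its centre, z up; board face 16 mm above the bench. -x edge: row of metal ports (30 mm high). +y edge: two long parallel black memory sockets, white end latches (15 mm high). -y edge: one shorter black expansion slot (13 mm high). +x edge: white power connector
- cooler: finned aluminium heatsink 40 x 45 mm fixed in the middle of the mainboard (board frame x +6, y +4 mm), top 47 mm above the bench; four legs run out to the four push-pins, which stand at the corners of a 72 mm square round it. It and the board bear at most 45 N
- pin_memory_ports_top (a point): centre of the top face of the push-pin at the corner on the memory-socket side and the port side; board frame x -30, y +40 mm. Round black cap 13.6 mm across, 14 mm long, over a coil spring; top 52 mm above the bench when up, 44.5 mm when fully home.
- pin_memory_ports (a joint): travel of that pin in m: 0 = up, 0.0075 = fully home (hard stop). Moves straight down; takes about 6 N to move, stays where it is left.
- pin_slot_far_top (a point): centre of the top face of the push-pin at the corner on the expansion-slot side, away from the ports; x +42, y -32 mm. Round black cap 13.6 mm across, 14 mm long, over a coil spring; top 52 mm above the bench when up, 44.5 mm when fully home.
- pin_slot_far (a joint): travel of that pin in m: 0 = up, 0.0075 = fully home (hard stop). Moves straight down; takes about 6 N to move, stays where it is left.
- pin_memory_far_top (a point): centre of the top face of the push-pin at the corner on the memory-socket side, away from the ports; x +42, y +40 mm. Round black cap 13.6 mm across, 14 mm long, over a coil spring; top 52 mm above the bench when up, 44.5 mm when fully home.
- pin_memory_far (a joint): travel of that pin in m: 0 = up, 0.0075 = fully home (hard stop). Moves straight down; takes about 6 N to move, stays where it is left.
- pin_slot_ports_top (a point): centre of the top face of the push-pin at the corner on the expansion-slot side and the port side; x -30, y -32 mm. Round black cap 13.6 mm across, 14 mm long, over a coil spring; top 52 mm above the bench when up, 44.5 mm when fully home.
- pin_slot_ports (a joint): travel of that pin in m: 0 = up, 0.0075 = fully home (hard stop). Moves straight down; takes about 6 N to move, stays where it is left.
- memory_stick_a: green memory stick 30 x 133 x 4 mm lying on the bench along the expansion-slot edge of the mainboard; bystander, origin under its centre
- paste_syringe: thermal paste syringe 22 x 101 x 16 mm lying on the bench along the memory-socket edge of the mainboard; bystander, origin under its centre
- memory_stick_b: second green memory stick 30 x 133 x 4 mm, lying at the right, between mainboard and keyboard; bystander, origin under its centre
- tweezers: steel tweezers 18 x 127 x 10 mm, lying at the left side of the bench; bystander, origin under its centre

How it is judged:
On the way, in this order (a step that is already met when the one before it is completed fails the run):
1. first pin (memory and port corner) pressed fully home (value of joint pin_memory_ports above 0.006 m and not (value of joint pin_slot_far above 0.003 m) and not (value of joint pin_memory_far above 0.003 m) and not (value of joint pin_slot_ports above 0.003 m)), for 0.1 s.
2. the pin diagonally opposite (slot side, away from the ports) pressed fully home (value of joint pin_slot_far above 0.006 m and not (value of joint pin_memory_far above 0.003 m) and not (value of joint pin_slot_ports above 0.003 m)), for 0.1 s.
3. the other pin on the memory side pressed fully home (value of joint pin_memory_far above 0.006 m and not (value of joint pin_slot_ports above 0.003 m)), for 0.1 s.
4. the last pin (slot and port corner) pressed fully home (value of joint pin_slot_ports above 0.006 m), for 0.1 s.
At the end, for the whole second after the job is handed in: all four pins are down by more than 6 of their 7.5 mm, and the mainboard lies flat (within 0.05 rad) and at rest, within 20 mm of where it started (value of joint each of pin_memory_ports, pin_slot_far, pin_memory_far, pin_slot_ports above 0.006 m and distance of mainboard from where it was at the start of the episode below 0.02 m and angle between mainboard's own z axis and vertical below 0.05 rad and linear speed of mainboard below 0.02 m/s); the robot touches nothing.
It fails at once if the mainboard is lifted, tipped or pushed more than 25 mm (distance of mainboard from where it was at the start of the episode above 0.025 m or height (world z) of mainboard above 0.012 m or angle between mainboard's own z axis and vertical above 0.15 rad).
It fails at once if the robot presses on the mainboard or what it carries with more than 45 N (contact force between the arm and mainboard above 45 N).
It fails at once if the fingers press on the mainboard or what it carries with more than 45 N (contact force between the fingers and mainboard above 45 N).
It fails at once if a bystander is moved more than 30 mm (distance of any of memory_stick_a, paste_syringe, memory_stick_b, tweezers from where it was at the start of the episode above 0.03 m).
It also fails if it takes over 48 s, if anything falls off the work surface, if the arm or the gripper's body presses on something with over 40 N, if the wrist force passes 120 N, or if a joint passes its speed limit or range.

## Robot

A 6-joint arm with a two-finger parallel gripper is mounted at the origin on the work surface; the furniture and walls round the work are solid. World frame = base frame: x ahead of the robot, y to its left, z up, the work surface at z = 0. Lengths are in m, angles in rad, forces in N, time in s.
With the tool pointing down it reaches from about 0.325 to 1 m from the base axis. Payload 5.1 kg.
Tool frame: the origin (TCP) lies between the finger pads; the fingertips stand 11 mm ahead of it and the grasp point (between the pads) lies 8 mm behind it; z points along the fingers, y is the direction in which the jaws open and shut (so a half turn about z gives the same grasp; the last joint's range is limited). The gripper opens to 85 mm and grips with 20 to 120 N. Pads are 22 mm wide; open, the fingers measure 114 mm over their backs; the gripper's body (76 mm by 85 mm) begins 54 mm behind the grasp point. The pads swing forward as they close: fully open they stand 13 mm farther back than shut.
Start: joints at [1.078, 0.124, 1.65, -0, 1.367, -0.083], TCP at [0.259, 0.596, 0.242] pointing down, gripper open.
Joint ranges: [-2.61, 2.61], [-1.02, 2.33], [0.03, 2.71], [-1.35, 4.49], [0.32, 2.68], [-2.91, 2.91]. Speed limits (rad/s): [2.57, 2.57, 3.14, 3.14, 3.14, 3.14].

## Interface

Orientations are given as a unit quaternion [w, x, y, z].
In Python, from bench import telemetry, imaging, r gives the robot as it stands.
- The arm moves only by the tool move_arm, never from a script. Its argument "moves" is a list of rows, each a list of 5 numbers: the shift along the tool's x, y, z each as a share of 40 cm, from -1 to 1, then the turn about the tool's z as a share of 180 degrees, from -1 to 1, then the closure in counts, from 0 (fully open) to 255 (shut). A call has 1 to 5 rows; each row is the pose to reach, as a shift and turn from the pose measured when the call began, along the tool's axes at that moment, turning the shorter way round; what a row does not reach only later rows make up. A row lasts 1/8 s, in which the tool goes at most 62.5 mm and 10.7 degrees, less where a joint would pass 70% of its speed; a pose out of reach is approached as far as the arm can. A call with a number of a shift or a turn outside -1 to 1 is refused whole. A call with a gripper value outside its range is refused whole. The fingers move at their own pace and stop on an object; "squeeze" is the grip in N (left out, the last holds). Time passes only in rows, so rows that repeat a pose let the fingers close. It gives the time, the measured TCP pose, the force and the opening at its end, in the units of the state.
- telemetry.read_state(): the state, without advancing time (a new reading comes with each control period).
- imaging.snapshot(name): name is "scene" or "side" or "wrist"; returns the picture (384x512x3 uint8, red, green, blue); there is no depth.
- imaging.camera_model(name): a dict with "vfov" (degrees; the focal length in pixels is half the picture's height over the tangent of half this angle, whatever the lens; pixels are square), "cx", "cy" (the principal point, pixels), "eye" and "orientation" of the camera in the world; the wrist camera has in their place "mount" (4x4, takes a point from camera to tool coordinates, whose origin is the TCP and whose axes are the flange's). Camera axes: x right, y down, z forward; pixel columns grow to the right and rows downward; lengths in m; the calibration is good to about 2 mm. A picture is of the moment at which its call begins: read the wrist's pose just before it. camera_model takes no time and is no camera call.
- r.hand_in(): hands the job in, once; it reports no verdict.
The state is a dict: "time_s": time; "q": joint angles; "joint_vel": joint speeds; "joint_torque": joint torques, N m; "position": TCP position; "orientation": TCP orientation; "ft_force": force on the tool from outside, world axes, zero at the start; "wrist_torque": the same for the moment, N m; "opening": opening from 0.0 (shut) to 1.0 (fully open).
Only numpy, scipy, OpenCV 4.12 (cv2) and the standard library are available. Lean on these libraries where they do the work, as an engineer would, in place of code of your own. Each camera call takes 0.05 s, during which the arm holds its last target. There are 200 camera calls.

## Working session

There is one attempt and no reset: what is moved stays moved. The work goes in short steps, Python scripts to look and compute and a tool call to move; the robot and the scene stay as the last step left them, time stands still between calls to the robot, and variables do not carry over. Pictures are saved under pics/ and viewed, about 8 in all and at most 12, crops included, and the job is handed in when it is done.

Besides the shell and the picture viewer there is one more tool, called after "Request:" as name(argument=value, ...) on one line, values as JSON. move_arm: Moves the arm, as the interface text tells. Shift numbers are shares of 40 cm and turn numbers shares of 180 degrees, none past 1 either way. Its arguments: {"type":"object","properties":{"moves":{"type":"array"},"squeeze":{"type":"number"}},"required":["moves"]}

```bash
mkdir -p pics
python3 - <<'E'
from bench import telemetry, imaging, r
import cv2
s=telemetry.read_state();print({k:s[k] for k in('time_s','position','orientation','ft_force','opening')})
for n in("scene","side","wrist"):
    print(n,imaging.camera_model(n)); cv2.imwrite(f"pics/{n}0.png",imaging.snapshot(n)[:,:,::-1])
E
python3 -c "
import cv2,numpy as np
a=[cv2.imread(f'pics/{n}0.png') for n in('scene','wrist')]
cv2.imwrite('pics/a.png',cv2.resize(a[0],(800,600)))
cv2.imwrite('pics/w.png',cv2.resize(a[1],(800,600)))"
```

```text
{'time_s': 0.0, 'position': array([0.25873367, 0.59567542, 0.24107757]), 'orientation': array([-2.91581380e-04,  2.03469368e-01,  9.79080792e-01, -9.66116318e-04]), 'ft_force': array([ 0.36646121, -0.05508207, -0.07744304]), 'opening': 1.0020619365464614}
scene {'vfov': 48.33003724976996, 'cx': 263.7022160432069, 'cy': 182.6651360822688, 'eye': array([ 0.09268101, -0.50790028,  0.72952032]), 'orientation': array([-0.36778495,  0.86920052, -0.30664906,  0.12325197])}
side {'vfov': 50.9561355289242, 'cx': 259.2355034660118, 'cy': 199.9816196900183, 'eye': array([0.56319991, 1.07656013, 0.51340645]), 'orientation': array([-0.01301033,  0.00726908,  0.8323018 , -0.55412238])}
wrist {'vfov': 60.59363532958405, 'cx': 255.67286176617927, 'cy': 198.22488926458087, 'mount': array([[ 1.28671525e-05, -9.62229014e-01, -2.72241299e-01,
         6.82640513e-02],
       [ 9.99999992e-01,  4.69368578e-05, -1.18633191e-04,
         3.18099474e-04],
       [ 1.26930450e-04, -2.72241295e-01,  9.62229007e-01,
        -1.32271471e-01],
       [ 0.00000000e+00,  0.00000000e+00,  0.00000000e+00,
         1.00000000e+00]])}
```

View pics/a.png

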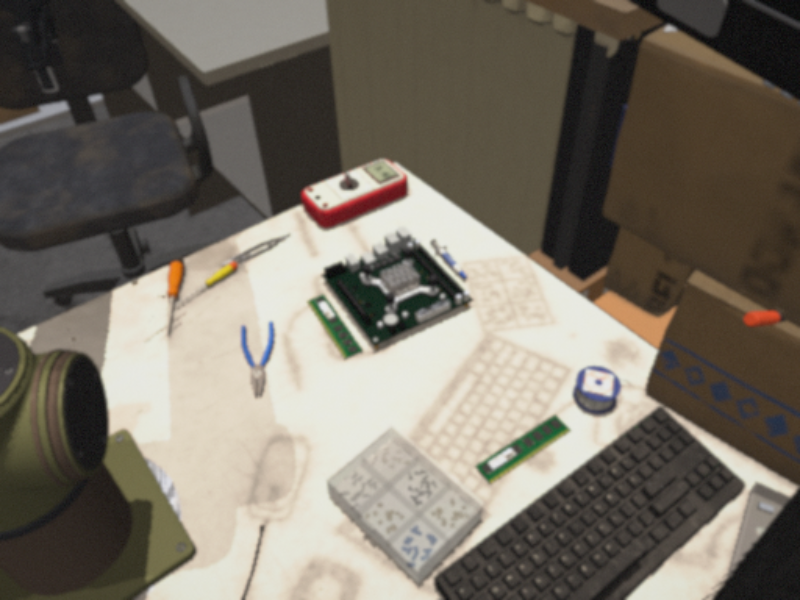

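View pics/w.png

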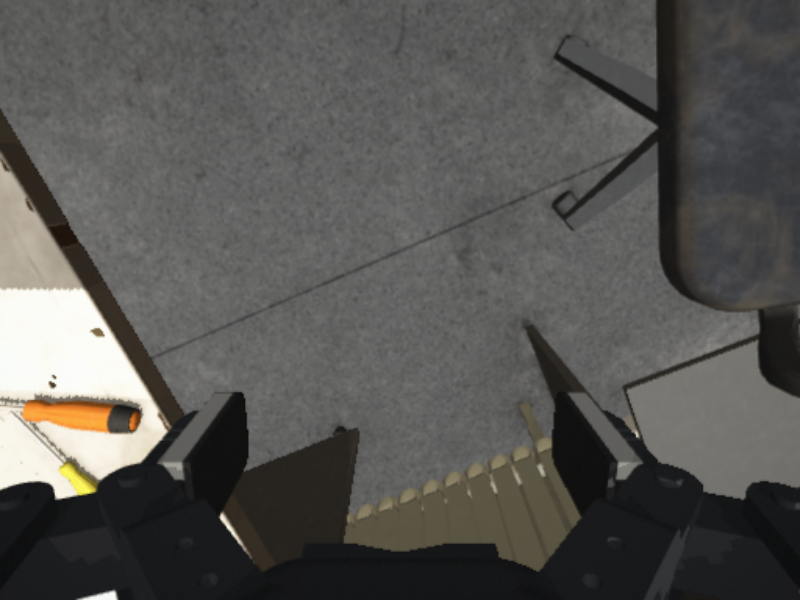

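The scene view shows the mainboard around (395,290) in the 800x600 picture. The ports are on the upper-left edge, the syringe (memory side) on the upper right, and stick_a (slot side) on the lower left. The wrist view misses the board.

```bash
cat > h.py <<'E'
import numpy as np
from scipy.spatial.transform import Rotation as R
from bench import telemetry, imaging
def rot(q): return R.from_quat(np.roll(q,-1)).as_matrix()
def cam(n,s=None):
    m=imaging.camera_model(n); f=192/np.tan(np.radians(m['vfov']/2))
    K=np.array([[f,0,m['cx']],[0,f,m['cy']],[0,0,1]])
    if n=='wrist':
        s=s or telemetry.read_state(); T=np.eye(4);T[:3,:3]=rot(s['orientation']);T[:3,3]=s['position'];T=T@m['mount']
        return K,T[:3,:3],T[:3,3]
    return K,rot(m['orientation']),m['eye']
def back(c,px,z):
    K,A,e=c; d=A@np.linalg.inv(K)@np.array([*px,1.]); return e+d*(z-e[2])/d[2]
def proj(c,P):
    K,A,e=c; p=(np.atleast_2d(P)-e)@A@K.T; return p[:,:2]/p[:,2:]
def shift(target,s=None):
    s=s or telemetry.read_state(); return rot(s['orientation']).T@(np.array(target)-s['position'])/0.4
E
python3 - <<'E'
from h import *
c=cam('scene')
P=[back(c,np.array(p)*.64,.016) for p in[(325,270),(410,238),(470,300),(375,347)]]
print(np.round(P,3)); m=np.mean(P,0);print(m,shift([m[0],m[1],.27]))
for i in range(4):print(np.linalg.norm(P[i]-P[i-1]))
E
```

```text
[[ 0.458  0.181  0.016]
 [ 0.609  0.157  0.016]
 [ 0.589 -0.012  0.016]
 [ 0.425  0.004  0.016]]
[0.52002237 0.08256711 0.016     ] [-1.1101894  -0.91664491 -0.07035104]
0.17970278369344383
0.15297481298542379
0.16950707128546272
0.16503778223634175
```

Request:
move_arm(moves=[[-0.15,-0.12,-0.03,-0.05,255],[-0.3,-0.24,-0.06,-0.09,255],[-0.45,-0.37,-0.07,-0.09,255],[-0.6,-0.5,-0.07,-0.09,255],[-0.7,-0.58,-0.07,-0.09,255]])

```text
time_s: 0.78
position: [0.3997, 0.3169, 0.2688]
orientation: [-0.0, 0.063, 0.998, -0.001]
ft_force: [1.8, 0.4, -0.9]
opening: 0.002
```

```bash
python3 -c "
from h import *
print(shift([.52,.08,.27]),telemetry.read_state()['position'])"
```

```text
[-0.37299262 -0.54959192 -0.00240134] [0.39974785 0.3169109  0.26876098]
```

Request:
move_arm(moves=[[-0.09,-0.13,0,0,255],[-0.18,-0.26,0,0,255],[-0.27,-0.4,0,0,255],[-0.37,-0.55,0,0,255],[-0.37,-0.55,0,0,255]])

```text
time_s: 1.4
position: [0.5195, 0.0771, 0.2686]
orientation: [-0.0, 0.065, 0.998, -0.001]
ft_force: [-0.3, -0.4, 0.7]
opening: -0.001
```

Run:
```python
from h import *
import cv2
s=telemetry.read_state();print(s['time_s'],s['position'],s['orientation'],s['joint_vel'].round(3))
im=imaging.snapshot('wrist')[:,:,::-1];cv2.imwrite('pics/w1.png',im);cv2.imwrite('pics/w1b.png',cv2.resize(im,(800,600),interpolation=2))
import pickle;pickle.dump(s,open('s1.pkl','wb'))
```

```text
1.4 [0.51953567 0.07709471 0.26863933] [-4.37413128e-04  6.53821244e-02  9.97859826e-01 -8.68108964e-04] [-0.192  0.081 -0.071  0.022  0.001 -0.22 ]
```

View pics/w1b.png

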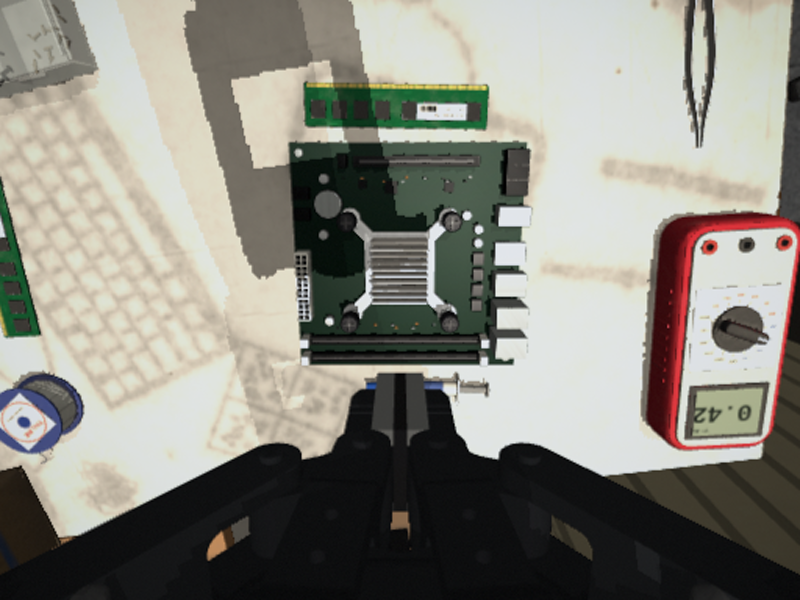

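The wrist view shows the whole board. Pins in 800x600 px: memory/ports (450,323), memory/far (349,323), slot/ports (452,221), slot/far (347,221). I'll retake the picture with the arm settled and enlarge it.

Run:
```python
from h import *
import cv2,pickle
for i in range(3):imaging.snapshot('wrist')
s=telemetry.read_state();print(s['time_s'],s['position'],s['joint_vel'].round(3))
im=imaging.snapshot('wrist')[:,:,::-1];cv2.imwrite('pics/w2.png',im)
pickle.dump(s,open('s2.pkl','wb'))
cv2.imwrite('pics/w2c.png',cv2.resize(im[85:240,180:345],None,fx=3.8,fy=3.8,interpolation=cv2.INTER_CUBIC))
```

```text
1.6 [0.5183673  0.08075042 0.26867785] [ 0.022 -0.006  0.003 -0.001 -0.    -0.004]
```

View pics/w2c.png

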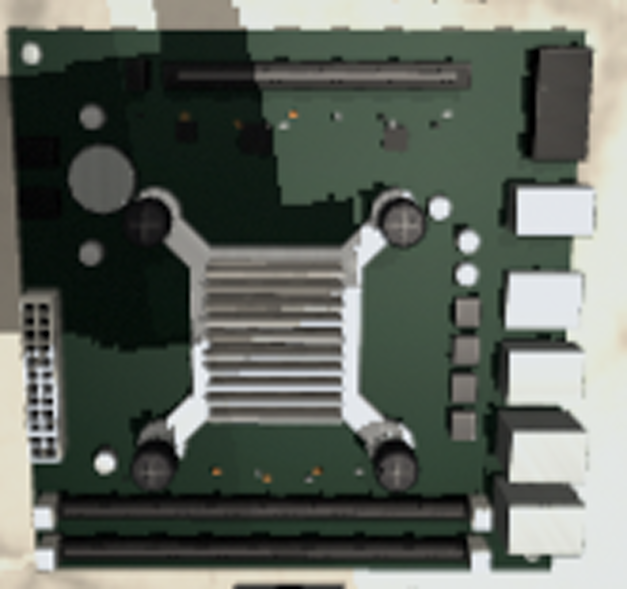

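The enlarged view gives pin tops, in crop px: slot_far (149,220), slot_ports (405,222), mem_far (154,467), mem_ports (397,467). The board corners are at about (10,30), (585,33), (36,572) and (551,568).

```bash
cat >> h.py <<'E'
PINS=dict(mp=(-.030,.040),sf=(.042,-.032),mf=(.042,.040),sp=(-.030,-.032))
def fit(B,W):
    B=np.array(B);W=np.array(W)[:,:2];b=B-B.mean(0);w=W-W.mean(0)
    th=np.arctan2((b[:,0]*w[:,1]-b[:,1]*w[:,0]).sum(),(b*w).sum())
    M=np.array([[np.cos(th),-np.sin(th)],[np.sin(th),np.cos(th)]]); t=W.mean(0)-M@B.mean(0)
    return th,t,M,(W-B@M.T-t)
E
python3 - <<'E'
from h import *
import pickle
s=pickle.load(open('s2.pkl','rb'));c=cam('wrist',s)
u=lambda p:((p[0]+.5)/3.8-.5+180,(p[1]+.5)/3.8-.5+85)
pin={'sf':(149,220),'sp':(405,222),'mf':(154,467),'mp':(397,467)}
cor={(85,-85):(10,30),(-85,-85):(585,33),(85,85):(36,572),(-85,85):(551,568)}
B1=[PINS[k] for k in pin];W1=[back(c,u(p),.052) for p in pin.values()]
B2=[np.array(k)/1e3 for k in cor];W2=[back(c,u(p),.016) for p in cor.values()]
for B,W in((B1,W1),(B2,W2),(B1+B2,W1+W2)):
    th,t,M,e=fit(B,W);print(np.degrees(th),t,(e*1e3).round(1).tolist())
    print({k:(M@np.array(v)+t).round(4).tolist() for k,v in PINS.items()})
y=rot(s['orientation'])[:,1];print(np.degrees(np.arctan2(y[1],y[0])))
E
```

```text
-97.58940705904598 [0.51997515 0.08282776] [[0.3, 0.6], [0.3, -0.5], [-0.0, 0.3], [-0.6, -0.5]]
{'mp': [0.5636, 0.1073], 'sf': [0.4827, 0.0454], 'mf': [0.5541, 0.0359], 'sp': [0.4922, 0.1168]}
-97.35781212653815 [0.52165497 0.08215917] [[0.0, 0.9], [0.4, -0.2], [0.7, -0.6], [-1.1, -0.1]]
{'mp': [0.5652, 0.1068], 'sf': [0.4845, 0.0446], 'mf': [0.5559, 0.0354], 'sp': [0.4938, 0.116]}
-97.40777819521897 [0.5208048  0.08248842] [[-0.6, 1.0], [-0.4, -0.0], [-1.0, 0.6], [-1.3, -0.3], [1.0, 0.5], [1.1, -0.6], [1.6, -0.8], [-0.3, -0.3]]
{'mp': [0.5643, 0.1071], 'sf': [0.4837, 0.045], 'mf': [0.5551, 0.0357], 'sp': [0.4929, 0.1164]}
82.76885356143707
```

```bash
cat > go.py <<'E'
from h import *
import sys
T=dict(mp=(.565,.108),sf=(.4825,.044),mf=(.556,.035),sp=(.4915,.117))
s=telemetry.read_state()
for a in sys.argv[1:]:
    k,z=a.split(':');print(a,shift([*T[k],float(z)],s).round(4))
print(s['time_s'],s['position'].round(4),s['ft_force'].round(1),np.abs(s['joint_vel']).max().round(3))
E
python3 go.py mp:.14 mp:.08
```

```text
mp:.14 [-0.1079  0.0814  0.3218]
mp:.08 [-0.108   0.0816  0.4718]
1.65 [0.5182 0.0812 0.2688] [ 1.1  0.1 -0. ] 0.012
```

Request:
move_arm(moves=[[-0.108,0.081,0.13,0,255],[-0.108,0.081,0.26,0,255],[-0.108,0.081,0.38,0,255],[-0.108,0.081,0.44,0,255],[-0.108,0.081,0.44,0,255]])

```text
time_s: 2.28
position: [0.5625, 0.1093, 0.0901]
orientation: [-0.003, 0.061, 0.998, -0.001]
ft_force: [0.2, -0.3, 1.0]
opening: -0.001
```

```bash
python3 go.py mp:.068 mp:.063 mp:.0555
python3 - <<'E'
from h import *
import cv2
a=imaging.snapshot('wrist')[:,:,::-1];b=imaging.snapshot('side')[:,:,::-1]
s=telemetry.read_state();print(s['position'])
for n,p in PINS.items():
    th=np.radians(-97.5);M=np.array([[np.cos(th),-np.sin(th)],[np.sin(th),np.cos(th)]]);w=M@p+[.5202,.0827]
    print(n,proj(cam('wrist',s),[*w,.052]),proj(cam('side'),[*w,.052]))
cv2.imwrite('pics/w3.png',np.hstack([cv2.resize(a,(512,384))[60:360,100:412],b[100:400,130:442]]))
E
python3 -c "
import cv2;i=cv2.imread('pics/w3.png');cv2.imwrite('pics/w3b.png',cv2.resize(i,(800,int(i.shape[0]*800/i.shape[1]))))"
```

```text
mp:.068 [-0.007  -0.0024  0.0552]
mp:.063 [-0.0071 -0.0024  0.0677]
mp:.0555 [-0.0072 -0.0024  0.0865]
2.275 [0.5625 0.1093 0.0901] [ 0.2 -0.3  1. ] 0.054
[0.56534649 0.10902934 0.09391265]
mp [[252.07019966 228.12134428]] [[246.99697802 219.42607049]]
sf [[110.23005045  93.55047749]] [[275.81316684 209.95232526]]
mf [[124.65670231 227.20074863]] [[250.36396948 208.55254706]]
sp [[252.71201051  94.6677296 ]] [[274.00485466 220.97953314]]Traceback (most recent call last):
  File "<stdin>", line 8, in <module>
    return _nx.concatenate(arrs, 1, dtype=dtype, casting=casting)
           ~~~~~~~~~~~~~~~^^^^^^^^^^^^^^^^^^^^^^^^^^^^^^^^^^^^^^^
ValueError: all the input array dimensions except for the concatenation axis must match exactly, but along dimension 0, the array at index 0 has size 300 and the array at index 1 has size 284
[ WARN:0@0.019] global loadsave.cpp:275 findDecoder imread_('pics/w3.png'): can't open/read file: check file path/integrity
Traceback (most recent call last):
AttributeError: 'NoneType' object has no attribute 'shape'
```

```bash
cat > look.py <<'E'
from h import *
import cv2,sys
a=imaging.snapshot('wrist')[:,:,::-1];b=imaging.snapshot('side')[:,:,::-1]
cv2.imwrite(sys.argv[1],np.hstack([cv2.resize(a[60:360,80:380],(400,400)),cv2.resize(b[130:290,180:340],(400,400),interpolation=2)]))
E
python3 look.py pics/w3b.png; python3 go.py mp:.068 mp:.0555
```

```text
mp:.068 [ 0.0031 -0.0018  0.0676]
mp:.0555 [ 0.0032 -0.0018  0.0988]
2.475 [0.5662 0.1086 0.095 ] [-1.   0.   0.4] 0.009
```

View pics/w3b.png

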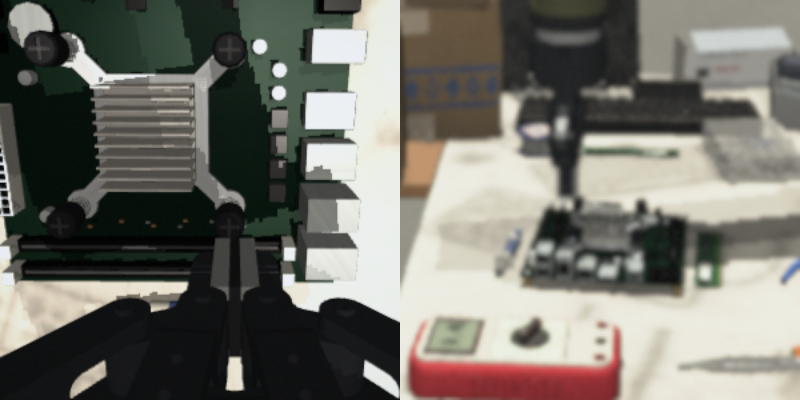

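Both views show the shut fingertip just above the memory/ports pin (wrist crop pin (230,220), finger x≈235). The observed pins match the projected positions within 3 px.

Request:
move_arm(moves=[[0.003,-0.002,0.02,0,255],[0.003,-0.002,0.04,0,255],[0.003,-0.002,0.055,0,255],[0.003,-0.002,0.062,0,255],[0.003,-0.002,0.062,0,255]])

```text
time_s: 3.1
position: [0.5648, 0.1079, 0.0698]
orientation: [0.001, 0.062, 0.998, -0.0]
ft_force: [-0.8, 0.2, 0.5]
opening: -0.003
```

```bash
python3 go.py mp:.063 mp:.0555
```

```text
mp:.063 [-0.0004  0.0004  0.0169]
mp:.0555 [-0.0004  0.0004  0.0357]
3.1 [0.5648 0.1079 0.0698] [-0.8  0.2  0.5] 0.006
```

Request:
move_arm(moves=[[0,0,0.005,0,255],[0,0,0.01,0,255],[0,0,0.015,0,255],[0,0,0.02,0,255],[0,0,0.024,0,255]])

```text
time_s: 3.72
position: [0.5649, 0.1079, 0.061]
orientation: [0.001, 0.062, 0.998, -0.0]
ft_force: [-2.9, -0.4, 6.0]
opening: -0.002
```

Request:
move_arm(moves=[[0,0,0.004,0,255],[0,0,0.007,0,255],[0,0,0.01,0,255],[0,0,0.013,0,255],[0,0,0.013,0,255]])

```text
time_s: 4.35
position: [0.5649, 0.1079, 0.0566]
orientation: [0.001, 0.062, 0.998, -0.0]
ft_force: [-3.1, -0.7, 4.6]
opening: -0.001
```

Request:
move_arm(moves=[[0,0,0.003,0,255],[0,0,0.004,0,255],[0,0,0.005,0,255],[0,0,0.005,0,255]])

```text
time_s: 4.85
position: [0.5649, 0.1079, 0.0554]
orientation: [0.0, 0.062, 0.998, -0.0]
ft_force: [-3.8, -1.3, 6.2]
opening: 0.002
```

Request:
move_arm(moves=[[0,0,0.003,0,255],[0,0,0.004,0,255],[0,0,0.005,0,255],[0,0,0.005,0,255]])

```text
time_s: 5.35
position: [0.565, 0.1079, 0.0553]
orientation: [-0.0, 0.062, 0.998, -0.001]
ft_force: [-5.1, -1.0, 11.2]
opening: 0.001
```

Movement stopped at z = 0.0553 while the force rose to 11 N, and the expected hard stop was 0.0555. The first pin is home. Retract and go to the opposite pin.

Request:
move_arm(moves=[[0,0,-0.03,0,255],[0,0,-0.08,0,255],[0,0,-0.1,0,255],[0,0,-0.1,0,255]])

```text
time_s: 5.85
position: [0.5659, 0.108, 0.0967]
orientation: [0.001, 0.062, 0.998, -0.0]
ft_force: [-0.7, -0.4, -0.4]
opening: -0.003
```

```bash
python3 go.py sf:.095 sf:.07
```

```text
sf:.095 [ 0.1871 -0.1846  0.0038]
sf:.07 [ 0.1872 -0.1846  0.0663]
5.85 [0.5659 0.108  0.0967] [-0.7 -0.4 -0.4] 0.024
```

Request:
move_arm(moves=[[0.06,-0.06,0,0,255],[0.12,-0.12,0,0,255],[0.187,-0.185,0,0,255],[0.187,-0.185,0,0,255],[0.187,-0.185,0,0,255]])

```text
time_s: 6.48
position: [0.4829, 0.044, 0.0966]
orientation: [0.001, 0.062, 0.998, -0.0]
ft_force: [0.2, -0.1, -0.0]
opening: -0.001
```

```bash
python3 look.py pics/w4.png; python3 go.py sf:.07 sf:.063
python3 - <<'E'
from h import *
c=cam('wrist')
for n,p in PINS.items():
    th=np.radians(-97.5);M=np.array([[np.cos(th),-np.sin(th)],[np.sin(th),np.cos(th)]]);w=M@p+[.5202,.0827]
    print(n,(proj(c,[*w,.0445 if n=='mp' else .052])-[80,60])/.75)
E
```

```text
sf:.07 [ 0.0022 -0.0008  0.0668]
sf:.063 [ 0.0023 -0.0008  0.0843]
6.575 [0.4833 0.0442 0.0967] [ 0.4  0.9 -0.7] 0.005
mp [[381.13769362 355.8848864 ]]
sf [[236.34479042 223.44701579]]
mf [[235.02348179 365.16529753]]
sp [[403.38950774 224.62569147]]
```

View pics/w4.png

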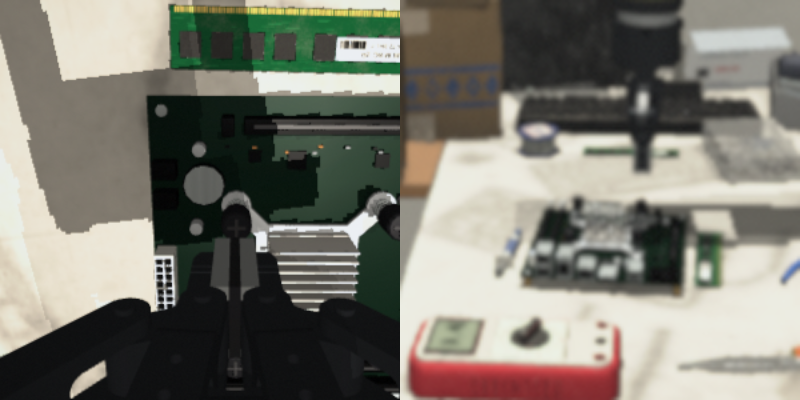

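The view shows the finger over the slot/far pin at (235,220), predicted (236,223), so the board has not moved.

Request:
move_arm(moves=[[0.002,-0.001,0.025,0,255],[0.002,-0.001,0.05,0,255],[0.002,-0.001,0.065,0,255],[0.002,-0.001,0.075,0,255],[0.002,-0.001,0.078,0,255]])

```text
time_s: 7.2
position: [0.4824, 0.0439, 0.0651]
orientation: [0.001, 0.062, 0.998, -0.0]
ft_force: [0.1, -0.0, -0.4]
opening: -0.0
```

Request:
move_arm(moves=[[0,0,0.005,0,255],[0,0,0.01,0,255],[0,0,0.014,0,255],[0,0,0.018,0,255],[0,0,0.022,0,255]])

```text
time_s: 7.82
position: [0.4828, 0.0439, 0.0574]
orientation: [0.001, 0.062, 0.998, -0.0]
ft_force: [-3.3, -0.2, 6.3]
opening: -0.003
```

Request:
move_arm(moves=[[0,0,0.003,0,255],[0,0,0.006,0,255],[0,0,0.008,0,255],[0,0,0.01,0,255],[0,0,0.01,0,255]])

```text
time_s: 8.45
position: [0.4829, 0.0439, 0.0552]
orientation: [0.001, 0.062, 0.998, -0.0]
ft_force: [-6.7, 0.5, 12.1]
opening: -0.001
```

Stopped at 0.0552 with 12 N, so pin 2 is home.

Request:
move_arm(moves=[[0,0,-0.03,0,255],[0,0,-0.08,0,255],[0,0,-0.1,0,255],[0,0,-0.1,0,255]])

```text
time_s: 8.95
position: [0.4835, 0.0439, 0.0961]
orientation: [0.002, 0.062, 0.998, -0.0]
ft_force: [0.7, 0.4, 0.0]
opening: 0.002
```

```bash
python3 go.py mf:.095
```

```text
mf:.095 [-0.1826  0.0003  0.0034]
8.95 [0.4835 0.0439 0.0961] [0.7 0.4 0. ] 0.021
```

Request:
move_arm(moves=[[-0.06,0,0,0,255],[-0.12,0,0,0,255],[-0.183,0,0,0,255],[-0.183,0,0,0,255],[-0.183,0,0,0,255]])

```text
time_s: 9.57
position: [0.5549, 0.035, 0.0953]
orientation: [0.001, 0.062, 0.998, -0.0]
ft_force: [-0.0, -0.5, -0.1]
opening: -0.002
```

```bash
python3 look.py pics/w5.png; python3 go.py mf:.065
python3 - <<'E'
from h import *
c=cam('wrist')
for n,p in PINS.items():
    th=np.radians(-97.5);M=np.array([[np.cos(th),-np.sin(th)],[np.sin(th),np.cos(th)]]);w=M@p+[.5202,.0827]
    print(n,(proj(c,[*w,.052 if n in('mf','sp') else .0445])-[80,60])/.75)
E
```

```text
mf:.065 [-0.0024  0.0003  0.0767]
9.675 [0.555  0.035  0.0957] [0.4 0.5 0.1] 0.005
mp [[397.5163066  219.08642404]]
sf [[237.30923779  48.45278974]]
mf [[235.79390935 223.97404192]]
sp [[425.16219612  49.50532179]]
```

View pics/w5.png

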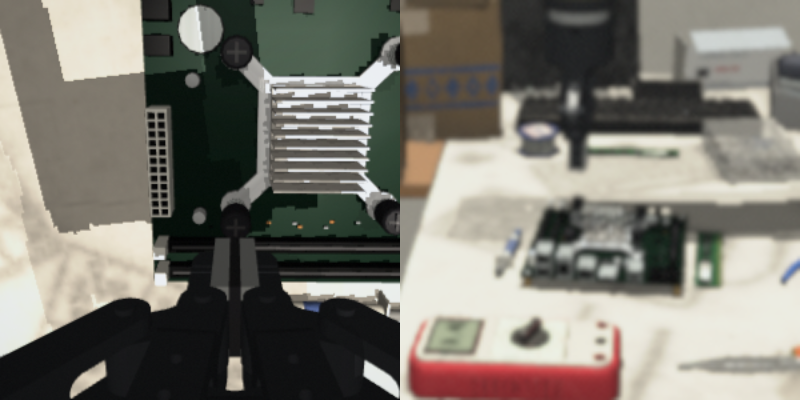

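The finger is aligned with the memory/far pin at (235,221), predicted (236,224).

Request:
move_arm(moves=[[-0.002,0,0.025,0,255],[-0.002,0,0.05,0,255],[-0.002,0,0.065,0,255],[-0.002,0,0.075,0,255],[-0.002,0,0.077,0,255]])

```text
time_s: 10.3
position: [0.5556, 0.0349, 0.0645]
orientation: [0.001, 0.062, 0.998, -0.0]
ft_force: [-0.5, -0.2, -0.0]
opening: 0.0
```

Request:
move_arm(moves=[[0,0,0.005,0,255],[0,0,0.01,0,255],[0,0,0.014,0,255],[0,0,0.018,0,255],[0,0,0.021,0,255]])

```text
time_s: 10.92
position: [0.5561, 0.0349, 0.0574]
orientation: [0.001, 0.062, 0.998, -0.0]
ft_force: [-3.0, -0.6, 6.3]
opening: -0.003
```

Request:
move_arm(moves=[[0,0,0.003,0,255],[0,0,0.006,0,255],[0,0,0.008,0,255],[0,0,0.01,0,255],[0,0,0.01,0,255]])

```text
time_s: 11.55
position: [0.5562, 0.0349, 0.0553]
orientation: [0.001, 0.061, 0.998, -0.0]
ft_force: [-6.2, 0.5, 11.7]
opening: -0.0
```

Request:
move_arm(moves=[[0,0,-0.03,0,255],[0,0,-0.08,0,255],[0,0,-0.1,0,255],[0,0,-0.1,0,255]])

```text
time_s: 12.05
position: [0.557, 0.0349, 0.0967]
orientation: [0.002, 0.061, 0.998, -0.0]
ft_force: [-0.0, -0.3, 0.3]
opening: -0.004
```

```bash
python3 go.py sp:.095
```

```text
sp:.095 [0.1878 0.1836 0.0034]
12.05 [0.557  0.0349 0.0967] [-0.  -0.3  0.3] 0.023
```

Pin 3 is home (0.0553, 11.7 N).

Request:
move_arm(moves=[[0.06,0.06,0,0,255],[0.12,0.12,0,0,255],[0.188,0.184,0,0,255],[0.188,0.184,0,0,255],[0.188,0.184,0,0,255]])

```text
time_s: 12.68
position: [0.4915, 0.117, 0.0961]
orientation: [0.002, 0.061, 0.998, -0.001]
ft_force: [0.1, -0.7, -0.4]
opening: -0.002
```

```bash
python3 look.py pics/w6.png; python3 go.py sp:.065
```

```text
sp:.065 [0.0015 0.0009 0.0783]
12.775 [0.4919 0.1166 0.0963] [-0.3 -0.  -0.6] 0.004
```

View pics/w6.png

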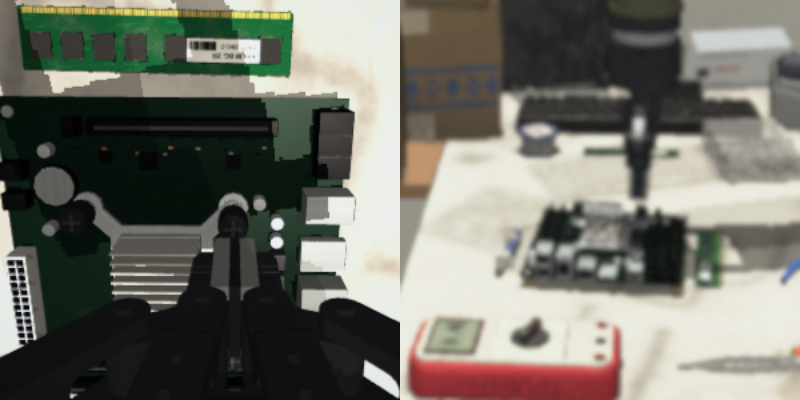

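The finger is aligned with the last pin at (232,222).

Request:
move_arm(moves=[[0.001,0.001,0.025,0,255],[0.001,0.001,0.05,0,255],[0.001,0.001,0.065,0,255],[0.001,0.001,0.075,0,255],[0.001,0.001,0.078,0,255]])

```text
time_s: 13.4
position: [0.4916, 0.117, 0.0647]
orientation: [0.002, 0.062, 0.998, -0.001]
ft_force: [0.7, -0.5, 0.2]
opening: 0.002
```

Request:
move_arm(moves=[[0,0,0.005,0,255],[0,0,0.01,0,255],[0,0,0.014,0,255],[0,0,0.018,0,255],[0,0,0.021,0,255]])

```text
time_s: 14.02
position: [0.4919, 0.1171, 0.0574]
orientation: [0.002, 0.062, 0.998, -0.0]
ft_force: [-2.7, -0.4, 6.6]
opening: -0.001
```

Request:
move_arm(moves=[[0,0,0.003,0,255],[0,0,0.006,0,255],[0,0,0.008,0,255],[0,0,0.01,0,255],[0,0,0.01,0,255]])

```text
time_s: 14.65
position: [0.492, 0.1171, 0.0553]
orientation: [0.001, 0.062, 0.998, -0.001]
ft_force: [-7.3, -0.7, 12.5]
opening: 0.0
```

All four pressed. Next I retract to a clear view for the final check.

Request:
move_arm(moves=[[0,0,-0.03,0,255],[0,0,-0.15,0,255],[-0.08,-0.09,-0.3,0,255],[-0.08,-0.09,-0.53,0,255],[-0.08,-0.09,-0.53,0,255]])

```text
time_s: 15.28
position: [0.52, 0.0773, 0.2717]
orientation: [0.004, 0.062, 0.998, -0.0]
ft_force: [1.1, -0.3, 0.2]
opening: 0.001
```

Run:
```python
from h import *
import cv2
for i in range(6):imaging.snapshot('wrist')
s=telemetry.read_state();c=cam('wrist',s);im=imaging.snapshot('wrist')[:,:,::-1]
print(s['position'],np.abs(s['joint_vel']).max())
o=np.array([180,85])
for n,p in PINS.items():
    th=np.radians(-97.5);M=np.array([[np.cos(th),-np.sin(th)],[np.sin(th),np.cos(th)]]);w=M@p+[.5202,.0827]
    print(n,'home',((proj(c,[*w,.0445])-o)*3.8).round(),'up',((proj(c,[*w,.052])-o)*3.8).round())
cv2.imwrite('pics/end.png',cv2.resize(im[85:240,180:345],None,fx=3.8,fy=3.8,interpolation=cv2.INTER_CUBIC))
```

```text
[0.51804204 0.07785181 0.26590646] 0.014654562751167444
mp home [[406. 462.]] up [[408. 470.]]
sf home [[158. 215.]] up [[155. 218.]]
mf home [[163. 460.]] up [[160. 468.]]
sp home [[414. 217.]] up [[417. 220.]]
```

View pics/end.png

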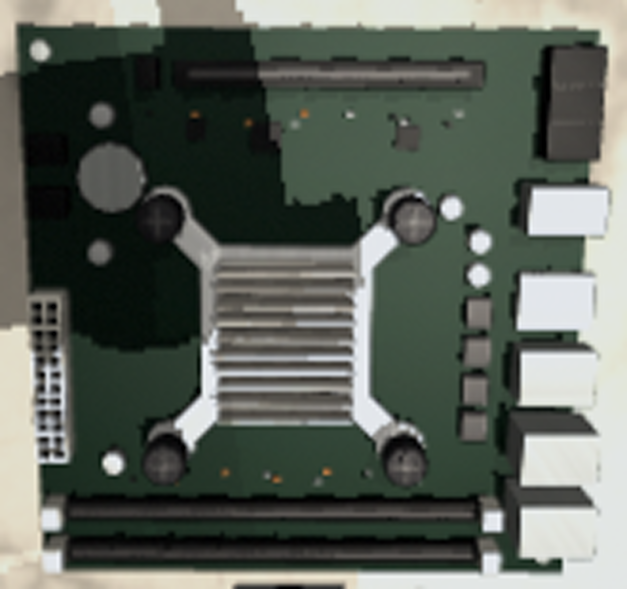

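All four caps sit at the predicted "home" pixels: (405,462), (160,216), (164,459) and (413,218). The board has not moved.

```bash
python3 -c "
from bench import r
print(r.hand_in())"
```

```text
the job is handed in; nothing more can be done
None
```

I pressed all four push-pins fully home with the shut fingertip, in the order asked: memory/ports, slot/far, memory/far, then slot/ports. The job is handed in at about 16 s of the 48 s allowed; `hand_in` reports no verdict.

- **Pins:** each one stopped at a tool height of 55.2–55.3 mm, against about 55.5 mm expected for fully home. The vertical force at the stop was 11–12.5 N, well under the 45 N limit.
- **Final picture:** all four caps were within about 2 px of where they should be when home, in the enlarged crop, and the board had not visibly moved. The arm stood clear above the board. The bystanders were out of that last picture, but the fingers never went near them.
- **Unexplained reading:** the wrist also showed 4–7 N sideways along world x while pressing. The board did not move from it.

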